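# Fill the empty wells of the canister crate

### The job

The covered pine crate on the tinsmith's bench has four round wells, two already holding copper canisters. Take the two copper canisters that stand loose on the bench (not the brass one) and fill the two empty wells, one canister in each. Lower them in gently rather than dropping them, and leave them standing upright on the well floors.

Things in the scene. Friction and masses are not known exactly. Their poses are not given: they have to be found in the camera images.
- tin_a_center (a point): Closed copper canister, an upright cylinder 46 mm in diameter, 100 mm high, dark band below its flat lid, about 0.2 kg, loose on the bench. Point: its centre, 50 mm above its foot; z up its axis. Sturdy; grip across the diameter anywhere; at least 45 mm free all round. A brass canister of the same size near by is not wanted. Either canister may go in either empty well.
- tin_b_center (a point): Closed copper canister, an upright cylinder 46 mm in diameter, 100 mm high, dark band below its flat lid, about 0.2 kg, loose on the bench. Point: its centre, 50 mm above its foot; z up its axis. Sturdy; grip across the diameter anywhere; at least 45 mm free all round. A brass canister of the same size near by is not wanted. Identical to the other one.
- well_a (a point): Middle of the cork floor of an empty well in the pine crate, 11 mm above the bench. Crate fixed, 250 mm square, 55 mm high; its fixed cover board has four round wells 68 mm in diameter, two by two, centres 105 mm apart along this point's x and y (z up). Cover top 44 mm above this point; a seated canister stands out 56 mm above the cover.
- well_b (a point): Middle of the cork floor of the other empty well, as well_a: 11 mm above the bench, 68 mm in diameter, 44 mm deep. The remaining two wells hold identical copper canisters, tops 108 mm above the bench. Nothing taller stands between the loose canisters and the crate.
Mind the look-alikes: they are no part of the job. Leave any purple look-alike of the part that bears tin_a_center alone. What is shaped like the part that bears tin_b_center but turquoise is not meant.

How it is judged:
By the outcome, as a careful person would: the job done as asked, in the order asked, and still so for the second after the job is handed in, with the robot touching nothing.
It also fails if it takes over 59 s, if anything falls off the work surface, if the arm or the gripper's body presses on something with over 40 N, if the wrist force passes 120 N, or if a joint passes its speed limit or range.

### The arm

A 6-joint arm with a two-finger parallel gripper is mounted at the origin on the work surface. World frame = base frame: x ahead of the robot, y to its left, z up, the work surface at z = 0. Lengths are in m, angles in rad, forces in N, time in s.
With the tool pointing down it reaches from about 0.375 to 0.75 m from the base axis. Payload 9 kg.
Tool frame: the origin (TCP) lies between the finger pads; the fingertips stand 11 mm ahead of it and the grasp point (between the pads) lies 8 mm behind it; z points along the fingers, y is the direction in which the jaws open and shut (so a half turn about z gives the same grasp; the last joint's range is limited). The gripper opens to 85 mm and grips with 20 to 120 N. Pads are 22 mm wide; open, the fingers measure 114 mm over their backs; the gripper's body (76 mm by 85 mm) begins 54 mm behind the grasp point. The pads swing forward as they close: fully open they stand 13 mm farther back than shut.
Start: joints at [-1.46, 0.104, 0.097, 1.564, 0, 1.353], TCP at [0.194, -0.568, 0.242] pointing down, gripper open.
Joint ranges: [-2.99, 2.99], [-0.84, 1.86], [-1.1, 1.16], [-1.84, 2.11], [-1.51, 1.56], [-3.14, 3.14]. Speed limits (rad/s): [2.22, 2.22, 2.57, 3.14, 3.14, 3.14].

### API

Orientations are given as a unit quaternion [x, y, z, w].
In Python, from workcell import get_state, optics, r gives the robot as it stands. The module is installed in compiled form; this text tells all that it offers.
- The arm moves only by the tool servo_tool, never from a script. Its argument "motion" is a list of rows, each an object of numbers: "jaw": the closure, from 0 (fully open) to 1 (shut); "dx", "dy", "dz": the shift along the world's x, y, z in mm; "ax", "ay", "az": the turn, a rotation vector about the world's x, y, z in degrees. A call has 1 to 20 rows; each row shifts and turns the pose as measured when the row begins; what a row does not reach is not made up. A row lasts 1/10 s, in which the tool goes at most 50 mm and 8.59 degrees, less where a joint would pass 70% of its speed; a pose out of reach is approached as far as the arm can. A call is refused whole if a number of a shift passes 50 or a number of a turn 8.59, either way. A call with a gripper value outside its range is refused whole. The fingers move at their own pace and stop on an object; "force" is the grip in N (left out, the last holds). Time passes only in rows, so rows that do not move let the fingers close. It gives the time, the measured TCP pose, the force and the opening at its end, in the units of the state.
- get_state(): the state, without advancing time (a new reading comes with each control period).
- optics.get_image(name): name is "scene" or "side" or "wrist"; returns the picture (480x640x3 uint8, red, green, blue); there is no depth.
- optics.camera_params(name): a dict with "mtx" (3x3 intrinsics, pixels), "rvec" (rotation vector, rad) and "tvec" (3), from world to camera coordinates, as OpenCV has them. Camera axes: x right, y down, z forward; pixel columns grow to the right and rows downward; lengths in m; the calibration is good to about 2 mm. A picture is of the moment at which its call begins: read the wrist's pose just before it. camera_params takes no time and is no camera call; for the wrist camera it gives the pose at the moment of the call.
- r.hand_in(): hands the job in, once; it reports no verdict.
Trained networks look in the newest picture that a camera, given by its name, has taken for a name from the list of things; names that differ only in an ending like _2 or _b are one class to them, and where a whole thing is asked for, a point or a joint stands for the part that bears it (a point fixed in the world has none). Each returns a list of dicts, best first, with "score" (0 to 1); they miss things now and then, are a little off and sometimes report something else, mostly with a low value. They report only what shows in the picture. A call takes as long as a camera call. They do not tell look-alikes from the thing itself.
- optics.masks_of(query, camera): "region" (480x640 bool, what is visible of it) and "rect" ([left, top, right, bottom] in pixels, round what is visible of it).
The state is a dict: "time_s": time; "joint_positions": joint angles; "joint_vel": joint speeds; "effort": joint torques, N m; "ee_pos": TCP position; "orientation": TCP orientation; "ft_force": force on the tool from outside, world axes, zero at the start; "moment": the same for the moment, N m; "width": finger opening in m.
Only numpy, scipy, OpenCV 4.12 (cv2) and the standard library are available. Lean on these libraries where they do the work, as an engineer would, in place of code of your own. Each camera call takes 0.05 s, during which the arm holds its last target. There are 200 camera calls.

## Working session

There is one attempt and no reset: what is moved stays moved. The work goes in short steps, Python scripts to look and compute and a tool call to move; the robot and the scene stay as the last step left them, time stands still between calls to the robot, and variables do not carry over. Pictures are saved under pics/ and viewed, about 8 in all and at most 12, crops included, and the job is handed in when it is done.

Besides the shell and the picture viewer there is one more tool, called in YAML: its name, and indented under it one key for each argument. servo_tool: Moves the arm, as the interface text tells. Its arguments: {"type":"object","properties":{"motion":{"type":"array","items":{"type":"object","properties":{"jaw":{"type":"number"},"dx":{"type":"number"},"dy":{"type":"number"},"dz":{"type":"number"},"ax":{"type":"number"},"ay":{"type":"number"},"az":{"type":"number"}}}},"force":{"type":"number"}},"required":["motion"]}

```bash
mkdir -p pics; cat > h.py <<'E'
import numpy as np, cv2
from workcell import get_state, optics, r
def cam(n):
    p=optics.camera_params(n); R,_=cv2.Rodrigues(np.array(p["rvec"],float)); return np.array(p["mtx"],float),R,np.array(p["tvec"],float).reshape(3)
def at_z(n,px,z,c=None):
    K,R,t=c or cam(n); d=R.T@np.linalg.solve(K,[px[0],px[1],1]); o=-R.T@t
    return o+d*(z-o[2])/d[2]
def proj(n,P,c=None):
    K,R,t=c or cam(n); q=K@(R@np.array(P,float)+t); return q[:2]/q[2]
def shot(n,f):
    im=optics.get_image(n); cv2.imwrite("pics/"+f,im[:,:,::-1]); return im
E
python3 - <<'E'
from h import *
a=shot("scene","scene0.png");
for q in ["tin_a_center"]:
    for d in optics.masks_of(q,"scene"): 
        m=d["region"]; l,t,rr,b=d["rect"]; print(q,round(d["score"],2),d["rect"],a[m].mean(0).round(), at_z("scene",((l+rr)/2,b-3),0.0).round(3))
b=shot("side","side0.png")
for d in optics.masks_of("tin_a_center","side"):
    m=d["region"]; l,t,rr,bb=d["rect"]; print("side",round(d["score"],2),d["rect"],b[m].mean(0).round(), at_z("side",((l+rr)/2,bb-3),0.0).round(3))
for n in("scene","side"):
    K,R,t=cam(n);print(n,(-R.T@t).round(3))
E
```

```text
tin_a_center 0.92 [249.7, 202.9, 279.2, 259.0] [145.  69.  30.] [ 0.448 -0.165 -0.   ]
tin_a_center 0.9 [261.0, 150.9, 286.5, 209.2] [79. 27. 81.] [ 0.383 -0.075  0.   ]
side 0.68 [376.3, 227.5, 409.5, 286.3] [118.  47. 120.] [ 0.361 -0.037  0.   ]
side 0.56 [342.5, 195.3, 371.3, 249.7] [196. 107.  53.] [ 0.431 -0.126  0.   ]
scene [ 0.781 -0.408  0.645]
side [0.429 0.542 0.655]
```

View pics/scene0.png

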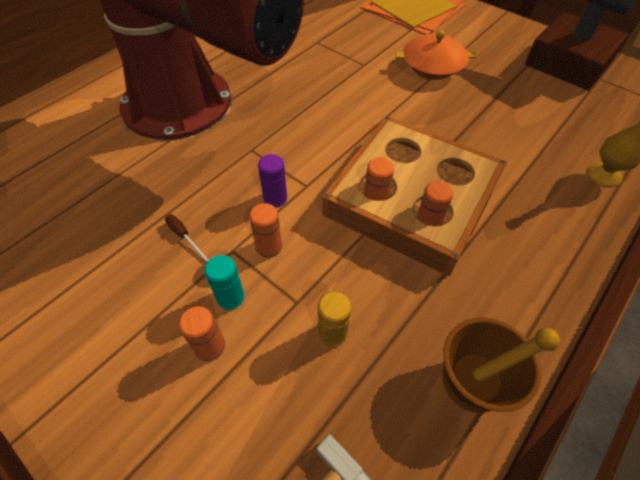

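View pics/side0.png

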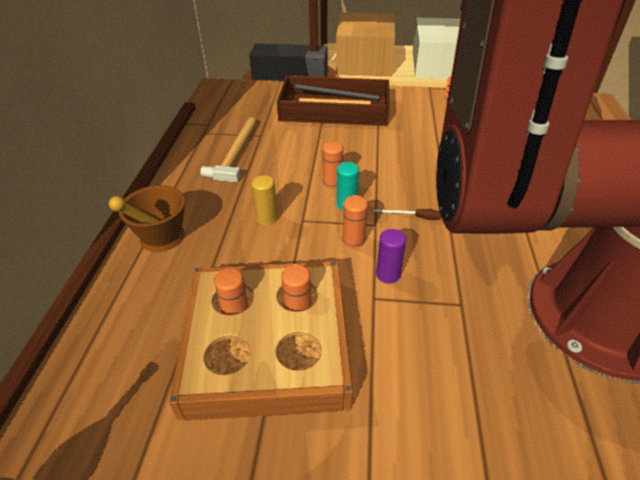

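The scene view shows loose coppers at (265,230) and (203,334). The things that could be mistaken for them are purple (272,180), turquoise (225,282), brass (334,318), and the two seated coppers (380,178) and (437,200). The empty wells are at (403,150) and (456,171). In the side view the coppers are at (355,220) and (333,164), and the wells at (228,354) and (299,350).

```bash
cat > m.py <<'E'
from h import *
from scipy.optimize import least_squares
th=np.linspace(0,2*np.pi,40)
def cyl(n,x,y,z0,c,rad=.023,h=.1):
    P=[(x+rad*np.cos(a),y+rad*np.sin(a),z) for a in th for z in(z0,z0+h)]
    return cv2.convexHull(np.array([proj(n,p,c) for p in P],np.float32))
def hullcen(h):
    M=cv2.moments(h); return np.array([M['m10'],M['m01']])/M['m00']
def seg(im,rect):
    m=np.zeros(im.shape[:2],np.uint8); cv2.grabCut(np.ascontiguousarray(im),m,rect,np.zeros((1,65)),np.zeros((1,65)),6,cv2.GC_INIT_WITH_RECT)
    m=((m==1)|(m==3)).astype(np.uint8); m=cv2.morphologyEx(m,cv2.MORPH_OPEN,np.ones((3,3)))
    cs,_=cv2.findContours(m,0,2); return cv2.convexHull(max(cs,key=cv2.contourArea)).astype(np.float32)
def fit(n,h,c,g,z0=0):
    u=hullcen(h); s=least_squares(lambda p:hullcen(cyl(n,p[0],p[1],z0,c))-u,g); x=s.x
    return x, cv2.contourArea(h)/cv2.contourArea(cyl(n,*x,z0,c))
E
python3 - <<'E'
from m import *
ims={n:cv2.imread(f"pics/{n}0.png")[:,:,::-1] for n in("scene","side")}
R={"A":{"scene":(245,199,40,64),"side":(338,190,36,60)},"B":{"scene":(175,303,54,62),"side":(318,137,30,54)}}
for k in R:
    for n in R[k]:
        h=seg(ims[n],R[k][n]); x,q=fit(n,h,cam(n),(.45,-.2)); print(k,n,x.round(4),round(q,2),cv2.boundingRect(h))
out=[]
for n,(x,y,w,hh) in {"scene":(310,110,210,165),"side":(165,255,200,165)}.items():
    out.append(cv2.resize(ims[n][y:y+hh,x:x+w,::-1],(400,330),interpolation=cv2.INTER_CUBIC))
for n,(x,y,w,hh) in {"scene":(170,190,130,180),"side":(290,130,130,180)}.items():
    out.append(cv2.resize(ims[n][y:y+hh,x:x+w,::-1],(195,270),interpolation=cv2.INTER_CUBIC))
c=np.zeros((600,800,3),np.uint8); c[:330,:400]=out[0]; c[:330,400:]=out[1]; c[330:,:195]=out[2]; c[330:,400:595]=out[3]
cv2.imwrite("pics/crop1.png",c)
E
```

```text
A scene [ 0.4416 -0.1485] 0.9 (250, 204, 32, 54)
A side [ 0.4381 -0.1551] 1.36 (338, 190, 36, 56)
B scene [ 0.5    -0.3348] 0.93 (180, 306, 45, 55)
B side [ 0.4913 -0.3212] 1.08 (322, 142, 26, 49)
```

View pics/crop1.png

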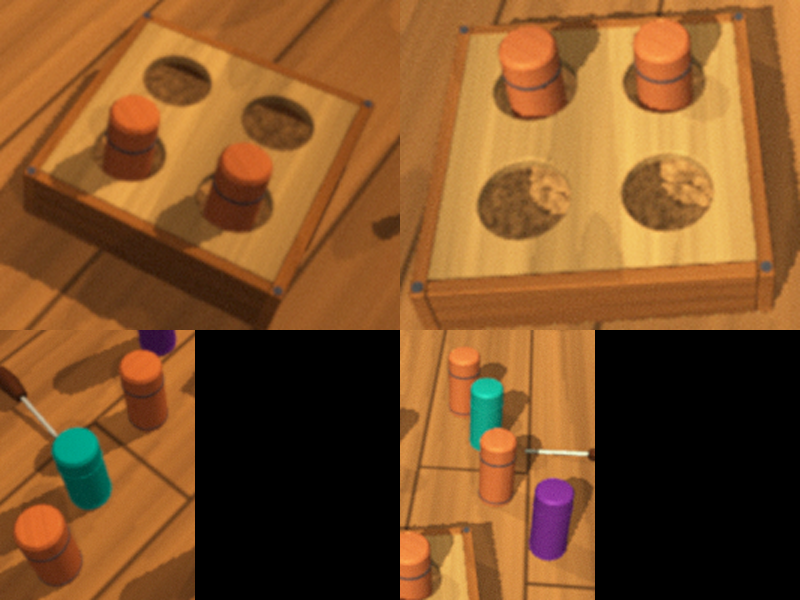

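The top crops show clear corner pins and wells. The bottom crops confirm that both chosen canisters are copper with a dark band. Next I'll compute positions from these lid, corner and well pixels.

```bash
python3 - <<'E'
from h import *
L={"A":{"scene":(265.3,214),"side":(355.3,203.3)},"B":{"scene":(198,320),"side":(333,148.7)}}
for k in L:
    for n in L[k]: print(k,n,at_z(n,L[k][n],.1)[:2].round(4))
W={"wells scene":[(403.4,150),(455.9,171)],"wells side":[(298.5,350.5),(226.5,355)],
"corn scene":[(387.7,118.5),(503.2,162),(455.9,255.5),(326.3,196)],"corn side":[(348,388.5),(173.5,399),(197,270),(334,263)]}
for k,v in W.items():
    P=np.array([at_z(k.split()[1],p,.055)[:2] for p in v]); print(k,P.round(4).tolist(),P.mean(0).round(4))
    if len(P)==4: print(np.linalg.norm(np.roll(P,-1,0)-P,axis=1).round(3))
s=get_state();print(s["ee_pos"],s["orientation"],s["time_s"],s["width"])
from scipy.spatial.transform import Rotation as R_
print(R_.from_quat(s["orientation"]).as_matrix().round(2))
E
```

```text
A scene [ 0.4459 -0.1469]
A side [ 0.4385 -0.1377]
B scene [ 0.5027 -0.332 ]
B side [ 0.4946 -0.3169]
wells scene [[0.51, 0.153], [0.6129, 0.1699]] [0.5614 0.1615]
wells side [[0.5062, 0.1561], [0.61, 0.1737]] [0.5581 0.1649]
corn scene [[0.4356, 0.2068], [0.6677, 0.246], [0.7056, 0.0113], [0.4715, -0.028]] [0.5701 0.109 ]
[0.235 0.238 0.237 0.237]
corn side [[0.4301, 0.2098], [0.6647, 0.2478], [0.7022, 0.0133], [0.4684, -0.0253]] [0.5664 0.1114]
[0.238 0.238 0.237 0.238]
[ 0.19373322 -0.56767636  0.24183918] [ 9.86515141e-01  1.63669575e-01  1.12288823e-05 -3.84094262e-04] 0.2 0.08484968936348986
[[ 0.95  0.32 -0.  ]
 [ 0.32 -0.95  0.  ]
 [ 0.   -0.   -1.  ]]
```

servo_tool:
  motion:
    - {"jaw": 0, "dx": 28, "dy": 22, "az": 8}
    - {"jaw": 0, "dx": 28, "dy": 22, "az": 8}
    - {"jaw": 0, "dx": 28, "dy": 22, "az": 8}
    - {"jaw": 0, "dx": 28, "dy": 22, "az": 8}
    - {"jaw": 0, "dx": 28, "dy": 22, "az": 8}
    - {"jaw": 0, "dx": 28, "dy": 22, "az": 8}
    - {"jaw": 0, "dx": 28, "dy": 22, "az": 8}
    - {"jaw": 0, "dx": 28, "dy": 22, "az": 8}
    - {"jaw": 0, "dx": 28, "dy": 22, "az": 8}
    - {"jaw": 0, "dx": 28, "dy": 22, "az": 8}
    - {"jaw": 0, "dx": 22, "dy": 20, "az": 8}

```text
invalid input
```

```bash
python3 - <<'E'
from h import *
s=get_state();print(s["ee_pos"].round(4) if hasattr(s["ee_pos"],'round') else s["ee_pos"],s["orientation"],s["time_s"],s["joint_positions"])
c=cam("wrist"); im=shot("wrist","w1.png"); print("cam at",(-c[1].T@c[2]).round(3), "fwd",c[1][2].round(2))
for d in optics.masks_of("tin_a_center","wrist"): print(round(d["score"],2),np.round(d["rect"]),im[d["region"]].mean(0).round())
for n,P in {"A":(.439,-.142,.1),"B":(.496,-.328,.1)}.items(): print(n,proj("wrist",P,c))
E
```

```text
[ 0.1937 -0.5677  0.2418] [ 9.86515141e-01  1.63669575e-01  1.12288823e-05 -3.84094262e-04] 0.2 [-1.45968774e+00  1.04480135e-01  9.68118040e-02  1.56389629e+00
 -1.84997075e-05  1.35308640e+00]
cam at [ 0.264 -0.544  0.375] fwd [-0.27 -0.09 -0.96]
A [-328.27784844 -484.39372827]
B [  60.21422027 -467.07251769]
```

View pics/w1.png

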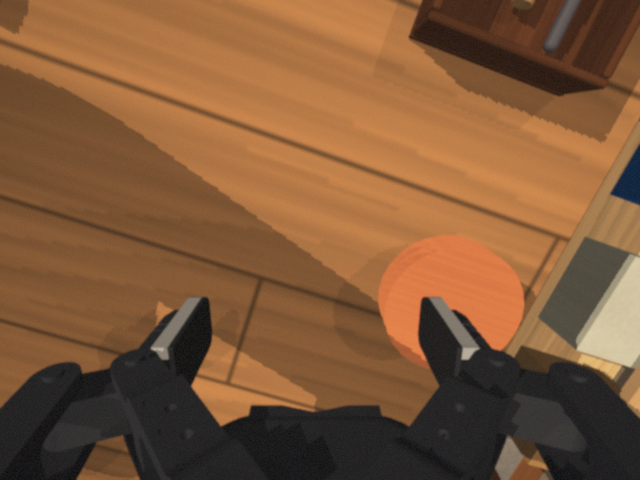

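That wrist picture was taken before any move, because the call was refused. It shows only bare bench, the tool tray at the top right and an orange disc at (450,300). I'll retry with every field given.

servo_tool:
  motion:
    - {"jaw": 0, "dx": 28, "dy": 22, "dz": 0, "ax": 0, "ay": 0, "az": 8}
    - {"jaw": 0, "dx": 28, "dy": 22, "dz": 0, "ax": 0, "ay": 0, "az": 8}
  force: 40

```text
time_s: 0.5
ee_pos: [0.2478, -0.5248, 0.2411]
orientation: [0.954, 0.3, -0.0, -0.0]
ft_force: [0.7, -0.3, 0.4]
width: 0.0854
```

servo_tool:
  motion:
    - {"jaw": 0, "dx": 28, "dy": 22, "dz": 0, "ax": 0, "ay": 0, "az": 8}
    - {"jaw": 0, "dx": 28, "dy": 22, "dz": 0, "ax": 0, "ay": 0, "az": 8}
    - {"jaw": 0, "dx": 28, "dy": 22, "dz": 0, "ax": 0, "ay": 0, "az": 8}
    - {"jaw": 0, "dx": 28, "dy": 22, "dz": 0, "ax": 0, "ay": 0, "az": 8}
    - {"jaw": 0, "dx": 28, "dy": 22, "dz": 0, "ax": 0, "ay": 0, "az": 8}
    - {"jaw": 0, "dx": 28, "dy": 22, "dz": 0, "ax": 0, "ay": 0, "az": 8}
    - {"jaw": 0, "dx": 28, "dy": 22, "dz": 0, "ax": 0, "ay": 0, "az": 8}
    - {"jaw": 0, "dx": 28, "dy": 22, "dz": 0, "ax": 0, "ay": 0, "az": 8}
    - {"jaw": 0, "dx": 26, "dy": 22, "dz": 0, "ax": 0, "ay": 0, "az": 8}
    - {"jaw": 0, "dx": 0, "dy": 0, "dz": 0, "ax": 0, "ay": 0, "az": 0}

```text
time_s: 1.5
ee_pos: [0.5088, -0.3148, 0.2409]
orientation: [0.571, 0.821, -0.0, 0.0]
ft_force: [-1.0, -0.8, 0.2]
width: 0.0857
```

```bash
python3 - <<'E'
from h import *
s=get_state();print(np.round(s["ee_pos"],4),np.round(s["orientation"],3),s["time_s"],np.round(s["joint_positions"],2))
c=cam("wrist"); im=shot("wrist","w2.png"); print("cam at",(-c[1].T@c[2]).round(3), "fwd",c[1][2].round(2))
for d in optics.masks_of("tin_b_center","wrist"): print(round(d["score"],2),np.round(d["rect"]),im[d["region"]].mean(0).round())
for n,P in {"A":(.439,-.142,.1),"B":(.496,-.328,.1)}.items(): print(n,proj("wrist",P,c))
E
```

```text
[ 0.5088 -0.3148  0.2409] [ 0.571  0.821 -0.     0.   ] 1.5 [-0.77  0.1   0.09  1.56  0.    0.44]
cam at [ 0.484 -0.246  0.374] fwd [ 0.1  -0.27 -0.96]
0.92 [247.  98. 312. 163.] [ 35. 154. 134.]
0.58 [266. 192. 321. 268.] [189. 107.  63.]
A [305.53462109 -52.58564717]
B [293.54437879 234.76580352]
```

View pics/w2.png

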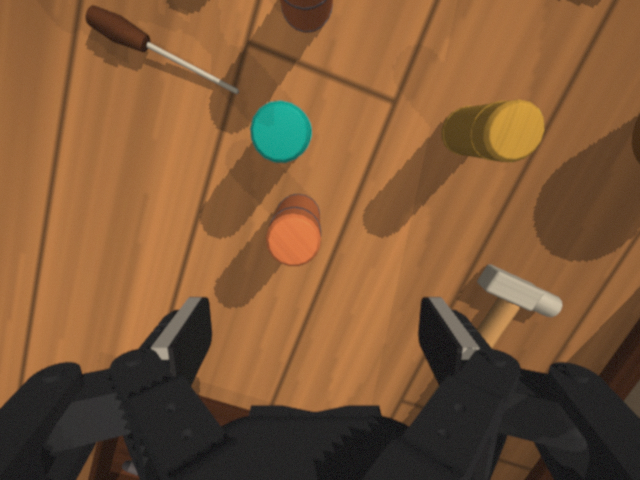

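Copper B's lid centre is at (294.5,237), against a prediction of (293.5,234.8), so they agree to about 1–2 mm. Turquoise is at (281,131) and brass at (513,130), both clear of the jaws. Descending now.

servo_tool:
  motion:
    - {"jaw": 0, "dx": -12, "dy": -14, "dz": -20, "ax": 0, "ay": 0, "az": 0}
    - {"jaw": 0, "dx": 0, "dy": 0, "dz": -40, "ax": 0, "ay": 0, "az": 0}
    - {"jaw": 0, "dx": 0, "dy": 0, "dz": -40, "ax": 0, "ay": 0, "az": 0}
    - {"jaw": 0, "dx": 0, "dy": 0, "dz": -35, "ax": 0, "ay": 0, "az": 0}
    - {"jaw": 0, "dx": 0, "dy": 0, "dz": -30, "ax": 0, "ay": 0, "az": 0}
    - {"jaw": 0, "dx": 0, "dy": 0, "dz": 0, "ax": 0, "ay": 0, "az": 0}

```text
time_s: 2.2
ee_pos: [0.4889, -0.3372, 0.0722]
orientation: [0.582, 0.813, -0.002, 0.002]
ft_force: [0.3, -0.9, 0.0]
width: 0.085
```

servo_tool:
  motion:
    - {"jaw": 0, "dx": 8, "dy": 8, "dz": 0, "ax": 0, "ay": 0, "az": 0}
    - {"jaw": 0, "dx": 0, "dy": 0, "dz": 0, "ax": 0, "ay": 0, "az": 0}

```text
time_s: 2.4
ee_pos: [0.4968, -0.3303, 0.0744]
orientation: [0.584, 0.812, -0.002, 0.003]
ft_force: [-1.3, -0.4, -0.1]
width: 0.0856
```

servo_tool:
  motion:
    - {"jaw": 1, "dx": 0, "dy": 0, "dz": 0, "ax": 0, "ay": 0, "az": 0}
    - {"jaw": 1, "dx": 0, "dy": 0, "dz": 0, "ax": 0, "ay": 0, "az": 0}
    - {"jaw": 1, "dx": 0, "dy": 0, "dz": 0, "ax": 0, "ay": 0, "az": 0}
    - {"jaw": 1, "dx": 0, "dy": 0, "dz": 0, "ax": 0, "ay": 0, "az": 0}
    - {"jaw": 1, "dx": 0, "dy": 0, "dz": 0, "ax": 0, "ay": 0, "az": 0}
  force: 40

```text
time_s: 2.9
ee_pos: [0.4993, -0.3327, 0.0802]
orientation: [0.584, 0.812, -0.003, 0.007]
ft_force: [-0.3, 0.6, -1.7]
width: 0.0448
```

servo_tool:
  motion:
    - {"jaw": 1, "dx": 0, "dy": 0, "dz": 20, "ax": 0, "ay": 0, "az": 0}
    - {"jaw": 1, "dx": 0, "dy": 0, "dz": 40, "ax": 0, "ay": 0, "az": 0}
    - {"jaw": 1, "dx": 0, "dy": 0, "dz": 40, "ax": 0, "ay": 0, "az": 0}
    - {"jaw": 1, "dx": 0, "dy": 0, "dz": 40, "ax": 0, "ay": 0, "az": 0}
    - {"jaw": 1, "dx": 0, "dy": 0, "dz": 20, "ax": 0.7, "ay": 0.4, "az": 0}

```text
time_s: 3.4
ee_pos: [0.4958, -0.3288, 0.2398]
orientation: [0.584, 0.812, 0.001, -0.005]
ft_force: [1.4, 0.7, -0.3]
width: 0.0441
```

servo_tool:
  motion:
    - {"jaw": 1, "dx": 10, "dy": 25, "dz": 0, "ax": 0, "ay": 0, "az": 0}
    - {"jaw": 1, "dx": 10, "dy": 40, "dz": 0, "ax": 0, "ay": 0, "az": 0}
    - {"jaw": 1, "dx": 10, "dy": 40, "dz": 0, "ax": 0, "ay": 0, "az": 0}
    - {"jaw": 1, "dx": 10, "dy": 40, "dz": 0, "ax": 0, "ay": 0, "az": 0}
    - {"jaw": 1, "dx": 10, "dy": 40, "dz": 0, "ax": 0, "ay": 0, "az": 0}
    - {"jaw": 1, "dx": 10, "dy": 40, "dz": 0, "ax": 0, "ay": 0, "az": 0}
    - {"jaw": 1, "dx": 10, "dy": 40, "dz": 0, "ax": 0, "ay": 0, "az": 0}
    - {"jaw": 1, "dx": 10, "dy": 40, "dz": 0, "ax": 0, "ay": 0, "az": 0}
    - {"jaw": 1, "dx": 10, "dy": 40, "dz": 0, "ax": 0, "ay": 0, "az": 0}
    - {"jaw": 1, "dx": 10, "dy": 40, "dz": 0, "ax": 0, "ay": 0, "az": 0}
    - {"jaw": 1, "dx": 10, "dy": 40, "dz": 0, "ax": 0, "ay": 0, "az": 0}
    - {"jaw": 1, "dx": 5, "dy": 40, "dz": 0, "ax": 0, "ay": 0, "az": 0}
    - {"jaw": 1, "dx": 0, "dy": 20, "dz": 0, "ax": 0, "ay": 0, "az": 0}

```text
time_s: 4.7
ee_pos: [0.612, 0.1712, 0.242]
orientation: [0.587, 0.81, 0.0, -0.003]
ft_force: [-0.3, -0.9, -1.5]
width: 0.0441
```

```bash
python3 - <<'E'
from h import *
s=get_state();print(np.round(s["ee_pos"],4),np.round(s["orientation"],3),s["time_s"],np.round(s["joint_positions"],2))
c=cam("wrist"); im=shot("wrist","w3.png"); im2=shot("side","s3.png")
cv2.imwrite("pics/c3.png",np.hstack([cv2.resize(im,(400,300)),cv2.resize(im2[60:420,60:460],(400,300))])[:,:,::-1])
for n,P in {"well1":(.508,.1541,.055),"well2":(.6116,.1711,.055)}.items(): print(n,proj("wrist",P,c)*.625)
E
```

```text
[0.612  0.1712 0.242 ] [ 0.587  0.81   0.    -0.003] 4.7 [0.07 0.22 0.22 1.58 0.   1.32]
well1 [125.4816739  122.58588507]
well2 [196.49795082 133.40536635]
```

View pics/c3.png

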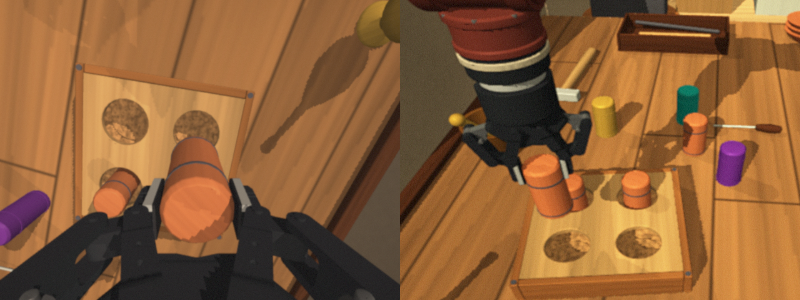

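Wrist half: the wells are at (124,121) and (196,128), close to the predictions. The canister is held upright, and the side half agrees. I'll lower it to just above the cover.

servo_tool:
  motion:
    - {"jaw": 1, "dx": 0, "dy": 0, "dz": -20, "ax": 0, "ay": 0, "az": 0}
    - {"jaw": 1, "dx": 0, "dy": 0, "dz": -30, "ax": 0, "ay": 0, "az": 0}
    - {"jaw": 1, "dx": 0, "dy": 0, "dz": -30, "ax": 0, "ay": 0, "az": 0}
    - {"jaw": 1, "dx": 0, "dy": 0, "dz": -10, "ax": 0, "ay": 0, "az": 0}
    - {"jaw": 1, "dx": 0, "dy": 0, "dz": 0, "ax": 0, "ay": 0, "az": 0}

```text
time_s: 5.3
ee_pos: [0.6116, 0.169, 0.1497]
orientation: [0.586, 0.81, 0.0, -0.002]
ft_force: [-0.5, -0.1, -1.4]
width: 0.0449
```

servo_tool:
  motion:
    - {"jaw": 1, "dx": 0, "dy": 2, "dz": -15, "ax": 0, "ay": 0, "az": 0}
    - {"jaw": 1, "dx": 0, "dy": 0, "dz": -15, "ax": 0, "ay": 0, "az": 0}
    - {"jaw": 1, "dx": 0, "dy": 0, "dz": -10, "ax": 0, "ay": 0, "az": 0}
    - {"jaw": 1, "dx": 0, "dy": 0, "dz": -7, "ax": 0, "ay": 0, "az": 0}

```text
time_s: 5.7
ee_pos: [0.6139, 0.1704, 0.1036]
orientation: [0.587, 0.81, 0.002, -0.0]
ft_force: [-0.4, 0.4, -1.4]
width: 0.0444
```

servo_tool:
  motion:
    - {"jaw": 1, "dx": 0, "dy": 0, "dz": -4, "ax": 0, "ay": 0, "az": 0}
    - {"jaw": 1, "dx": 0, "dy": 0, "dz": -3, "ax": 0, "ay": 0, "az": 0}
    - {"jaw": 1, "dx": 0, "dy": 0, "dz": -2, "ax": 0, "ay": 0, "az": 0}
    - {"jaw": 1, "dx": 0, "dy": 0, "dz": 0, "ax": 0, "ay": 0, "az": 0}

```text
time_s: 6.1
ee_pos: [0.6137, 0.1704, 0.0933]
orientation: [0.587, 0.81, 0.002, -0.0]
ft_force: [-0.5, -0.1, -2.5]
width: 0.0444
```

servo_tool:
  motion:
    - {"jaw": 1, "dx": 0, "dy": 0, "dz": -1.5, "ax": 0, "ay": 0, "az": 0}
    - {"jaw": 1, "dx": 0, "dy": 0, "dz": -1.5, "ax": 0, "ay": 0, "az": 0}
    - {"jaw": 1, "dx": 0, "dy": 0, "dz": 0, "ax": 0, "ay": 0, "az": 0}

```text
time_s: 6.4
ee_pos: [0.6143, 0.1705, 0.0911]
orientation: [0.586, 0.81, 0.002, 0.0]
ft_force: [-0.2, 0.1, -1.8]
width: 0.0446
```

servo_tool:
  motion:
    - {"jaw": 1, "dx": 0, "dy": 0, "dz": -1.5, "ax": 0, "ay": 0, "az": 0}
    - {"jaw": 1, "dx": 0, "dy": 0, "dz": -1.5, "ax": 0, "ay": 0, "az": 0}
    - {"jaw": 1, "dx": 0, "dy": 0, "dz": 0, "ax": 0, "ay": 0, "az": 0}

```text
time_s: 6.7
ee_pos: [0.6148, 0.1707, 0.0911]
orientation: [0.586, 0.81, 0.003, 0.001]
ft_force: [0.2, -0.3, -1.7]
width: 0.0447
```

servo_tool:
  motion:
    - {"jaw": 1, "dx": 0, "dy": 0, "dz": -2, "ax": 0, "ay": 0, "az": 0}
    - {"jaw": 1, "dx": 0, "dy": 0, "dz": -3, "ax": 0, "ay": 0, "az": 0}

```text
time_s: 6.9
ee_pos: [0.6154, 0.1709, 0.0903]
orientation: [0.586, 0.81, 0.004, 0.002]
ft_force: [-16.0, -1.9, 34.0]
width: 0.0444
```

```bash
python3 - <<'E'
from h import *
s=get_state();print(np.round(s["ee_pos"],4),np.round(s["ft_force"],2))
im=shot("scene","s4.png"); im2=shot("side","s4b.png")
cv2.imwrite("pics/c4.png",np.hstack([cv2.resize(im[60:285,330:630],(400,300)),cv2.resize(im2[210:420,130:410],(400,300),interpolation=2)])[:,:,::-1])
E
```

```text
[0.6154 0.1709 0.0903] [-16.01  -1.87  33.99]
```

View pics/c4.png

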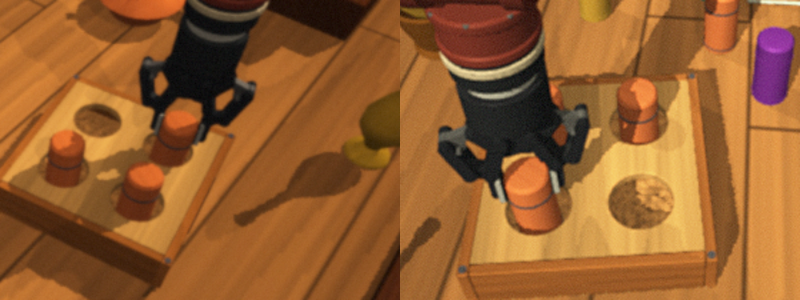

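The canister stands in the well, well centred in both views, and the 34 N shows floor contact. I'll ease off and release.

servo_tool:
  motion:
    - {"jaw": 1, "dx": 0, "dy": 0, "dz": 1, "ax": 0, "ay": 0, "az": 0}
    - {"jaw": 0, "dx": 0, "dy": 0, "dz": 0, "ax": 0, "ay": 0, "az": 0}
    - {"jaw": 0, "dx": 0, "dy": 0, "dz": 0, "ax": 0, "ay": 0, "az": 0}
    - {"jaw": 0, "dx": 0, "dy": 0, "dz": 0, "ax": 0, "ay": 0, "az": 0}
    - {"jaw": 0, "dx": 0, "dy": 0, "dz": 0, "ax": 0, "ay": 0, "az": 0}

```text
time_s: 7.5
ee_pos: [0.616, 0.1709, 0.0917]
orientation: [0.586, 0.81, 0.004, 0.003]
ft_force: [-0.1, 0.3, -0.0]
width: 0.0856
```

servo_tool:
  motion:
    - {"jaw": 0, "dx": 0, "dy": 0, "dz": 20, "ax": 0, "ay": 0, "az": 0}
    - {"jaw": 0, "dx": 0, "dy": 0, "dz": 40, "ax": 0, "ay": 0, "az": 0}
    - {"jaw": 0, "dx": 0, "dy": 0, "dz": 45, "ax": 0, "ay": 0, "az": 0}
    - {"jaw": 0, "dx": 0, "dy": 0, "dz": 45, "ax": -0.2, "ay": 0.5, "az": 0}
    - {"jaw": 0, "dx": -15, "dy": -25, "dz": 0, "ax": 0, "ay": 0, "az": 0}
    - {"jaw": 0, "dx": -20, "dy": -36, "dz": 0, "ax": 0, "ay": 0, "az": 0}
    - {"jaw": 0, "dx": -20, "dy": -36, "dz": 0, "ax": 0, "ay": 0, "az": 0}
    - {"jaw": 0, "dx": -20, "dy": -36, "dz": 0, "ax": 0, "ay": 0, "az": 0}
    - {"jaw": 0, "dx": -20, "dy": -36, "dz": 0, "ax": 0, "ay": 0, "az": 0}
    - {"jaw": 0, "dx": -20, "dy": -36, "dz": 0, "ax": 0, "ay": 0, "az": 0}
    - {"jaw": 0, "dx": -20, "dy": -36, "dz": 0, "ax": 0, "ay": 0, "az": 0}
    - {"jaw": 0, "dx": -20, "dy": -36, "dz": 0, "ax": 0, "ay": 0, "az": 0}
    - {"jaw": 0, "dx": -15, "dy": -20, "dz": 0, "ax": 0, "ay": 0, "az": 0}
    - {"jaw": 0, "dx": 0, "dy": 0, "dz": 0, "ax": 0, "ay": 0, "az": 0}

```text
time_s: 8.9
ee_pos: [0.4379, -0.1355, 0.2448]
orientation: [0.585, 0.811, -0.001, 0.001]
ft_force: [-0.8, 0.8, -0.0]
width: 0.0854
```

```bash
python3 - <<'E'
from h import *
s=get_state();print(np.round(s["ee_pos"],4),np.round(s["orientation"],3),s["time_s"],np.round(s["joint_positions"],2))
c=cam("wrist"); im=shot("wrist","w5.png"); im2=shot("side","s5.png")
cv2.imwrite("pics/c5.png",np.hstack([im[:,:,::-1][:,160:560],im2[:,:,::-1][:,100:500]]))
for d in optics.masks_of("tin_b_center","wrist"): print(round(d["score"],2),np.round(d["rect"]),im[d["region"]].mean(0).round())
print("A",proj("wrist",(.439,-.142,.1),c)); 
for p in [(300,230),(310,230),(300,240)]: print(at_z("wrist",p,.1,c)[:2].round(4))
E
```

```text
[ 0.4379 -0.1355  0.2448] [ 0.585  0.811 -0.001  0.001] 8.9 [-0.59 -0.33 -0.31  1.6  -0.    0.66]
0.7 [268. 285. 322. 371.] [ 31. 137. 119.]
A [312.88181683 231.31805164]
[ 0.4287 -0.1442]
[ 0.4364 -0.1417]
[ 0.4313 -0.1524]
```

View pics/c5.png

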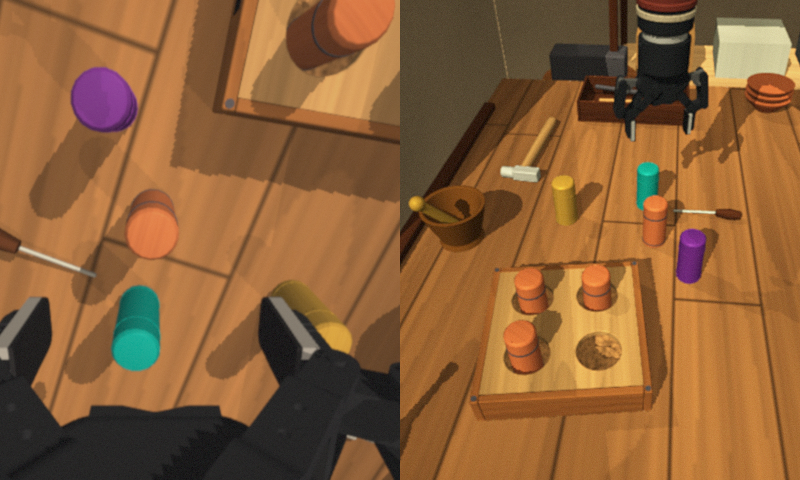

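The first canister stands upright in its well. Copper A's lid is at (312,231) in full wrist pixels, which matches the prediction of (313,231). Descending on A.

servo_tool:
  motion:
    - {"jaw": 0, "dx": 1, "dy": -5, "dz": -15, "ax": 0, "ay": 0, "az": 0}
    - {"jaw": 0, "dx": 0, "dy": 0, "dz": -40, "ax": 0, "ay": 0, "az": 0}
    - {"jaw": 0, "dx": 0, "dy": 0, "dz": -35, "ax": 0, "ay": 0, "az": 0}
    - {"jaw": 0, "dx": 0, "dy": 0, "dz": -30, "ax": 0, "ay": 0, "az": 0}
    - {"jaw": 0, "dx": 0, "dy": 0, "dz": 0, "ax": 0, "ay": 0, "az": 0}

```text
time_s: 9.55
ee_pos: [0.4422, -0.1345, 0.1171]
orientation: [0.581, 0.814, 0.0, 0.001]
ft_force: [0.2, 0.1, -0.4]
width: 0.0854
```

servo_tool:
  motion:
    - {"jaw": 0, "dx": -3, "dy": -7, "dz": 0, "ax": 0, "ay": 0, "az": 0}
    - {"jaw": 0, "dx": 0, "dy": 0, "dz": -15, "ax": 0, "ay": 0, "az": 0}
    - {"jaw": 0, "dx": 0, "dy": 0, "dz": -22, "ax": 0, "ay": 0, "az": 0}
    - {"jaw": 0, "dx": 0, "dy": 0, "dz": 0, "ax": 0, "ay": 0, "az": 0}

```text
time_s: 9.95
ee_pos: [0.4411, -0.1423, 0.0812]
orientation: [0.58, 0.815, 0.0, 0.003]
ft_force: [-0.1, -0.3, -0.6]
width: 0.0858
```

servo_tool:
  motion:
    - {"jaw": 0, "dx": -2, "dy": 0, "dz": -7, "ax": 0, "ay": 0, "az": 0}
    - {"jaw": 1, "dx": 0, "dy": 0, "dz": 0, "ax": 0, "ay": 0, "az": 0}
    - {"jaw": 1, "dx": 0, "dy": 0, "dz": 0, "ax": 0, "ay": 0, "az": 0}
    - {"jaw": 1, "dx": 0, "dy": 0, "dz": 0, "ax": 0, "ay": 0, "az": 0}
    - {"jaw": 1, "dx": 0, "dy": 0, "dz": 0, "ax": 0, "ay": 0, "az": 0}
    - {"jaw": 1, "dx": 0, "dy": 0, "dz": 0, "ax": 0, "ay": 0, "az": 0}

```text
time_s: 10.55
ee_pos: [0.4408, -0.1438, 0.0777]
orientation: [0.58, 0.815, 0.0, 0.006]
ft_force: [0.3, -0.1, -3.1]
width: 0.0445
```

servo_tool:
  motion:
    - {"jaw": 1, "dx": 0, "dy": 0, "dz": 20, "ax": 0, "ay": 0, "az": 0}
    - {"jaw": 1, "dx": 0, "dy": 0, "dz": 40, "ax": 0, "ay": 0, "az": 0}
    - {"jaw": 1, "dx": 0, "dy": 0, "dz": 40, "ax": 0, "ay": 0, "az": 0}
    - {"jaw": 1, "dx": 0, "dy": 0, "dz": 40, "ax": 0, "ay": 0, "az": 0}
    - {"jaw": 1, "dx": 0, "dy": 0, "dz": 20, "ax": 0.4, "ay": 0.5, "az": 0}
    - {"jaw": 1, "dx": 5, "dy": 20, "dz": 0, "ax": 0, "ay": 0, "az": 0}
    - {"jaw": 1, "dx": 8, "dy": 36, "dz": 0, "ax": 0, "ay": 0, "az": 0}
    - {"jaw": 1, "dx": 8, "dy": 36, "dz": 0, "ax": 0, "ay": 0, "az": 0}
    - {"jaw": 1, "dx": 8, "dy": 36, "dz": 0, "ax": 0, "ay": 0, "az": 0}
    - {"jaw": 1, "dx": 8, "dy": 36, "dz": 0, "ax": 0, "ay": 0, "az": 0}
    - {"jaw": 1, "dx": 8, "dy": 36, "dz": 0, "ax": 0, "ay": 0, "az": 0}
    - {"jaw": 1, "dx": 8, "dy": 36, "dz": 0, "ax": 0, "ay": 0, "az": 0}
    - {"jaw": 1, "dx": 8, "dy": 34, "dz": 0, "ax": 0, "ay": 0, "az": 0}
    - {"jaw": 1, "dx": 5, "dy": 20, "dz": 0, "ax": 0, "ay": 0, "az": 0}
    - {"jaw": 1, "dx": 0, "dy": 0, "dz": 0, "ax": 0, "ay": 0, "az": 0}

```text
time_s: 12.05
ee_pos: [0.5054, 0.1596, 0.2422]
orientation: [0.581, 0.814, 0.001, -0.001]
ft_force: [-0.1, -0.3, -2.4]
width: 0.0447
```

servo_tool:
  motion:
    - {"jaw": 1, "dx": 2, "dy": -5, "dz": -20, "ax": 0, "ay": 0, "az": 0}
    - {"jaw": 1, "dx": 0, "dy": 0, "dz": -30, "ax": 0, "ay": 0, "az": 0}
    - {"jaw": 1, "dx": 0, "dy": 0, "dz": -30, "ax": 0, "ay": 0, "az": 0}
    - {"jaw": 1, "dx": 0, "dy": 0, "dz": -10, "ax": 0, "ay": 0, "az": 0}
    - {"jaw": 1, "dx": 0, "dy": 0, "dz": 0, "ax": 0, "ay": 0, "az": 0}

```text
time_s: 12.55
ee_pos: [0.507, 0.1531, 0.1499]
orientation: [0.581, 0.814, 0.001, -0.001]
ft_force: [-0.9, 0.6, -1.6]
width: 0.045
```

```bash
python3 - <<'E'
from h import *
s=get_state();print(np.round(s["ee_pos"],4),np.round(s["orientation"],3),s["time_s"])
im=shot("scene","s6.png"); im2=shot("side","s6b.png")
cv2.imwrite("pics/c6.png",np.hstack([cv2.resize(im[60:285,300:600],(400,300)),cv2.resize(im2[210:420,130:410],(400,300),interpolation=2)])[:,:,::-1])
E
```

```text
[0.507  0.1531 0.1499] [ 0.581  0.814  0.001 -0.001] 12.55
```

View pics/c6.png

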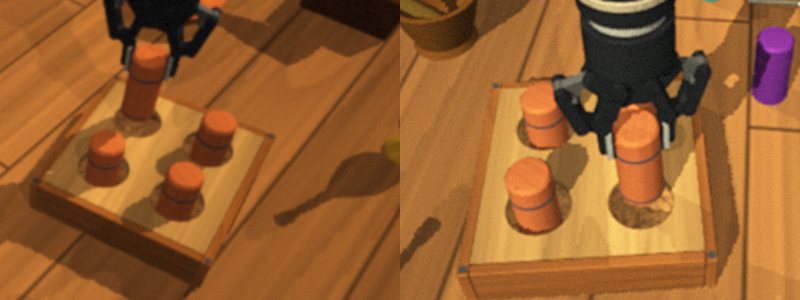

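The canister hangs upright over the well in both views, and the first one stands upright in its own. Lowering.

servo_tool:
  motion:
    - {"jaw": 1, "dx": 1, "dy": 1, "dz": -15, "ax": 0, "ay": 0, "az": 0}
    - {"jaw": 1, "dx": 0, "dy": 0, "dz": -15, "ax": 0, "ay": 0, "az": 0}
    - {"jaw": 1, "dx": 0, "dy": 0, "dz": -10, "ax": 0, "ay": 0, "az": 0}
    - {"jaw": 1, "dx": 0, "dy": 0, "dz": -7, "ax": 0, "ay": 0, "az": 0}
    - {"jaw": 1, "dx": 0, "dy": 0, "dz": -4, "ax": 0, "ay": 0, "az": 0}
    - {"jaw": 1, "dx": 0, "dy": 0, "dz": -3, "ax": 0, "ay": 0, "az": 0}
    - {"jaw": 1, "dx": 0, "dy": 0, "dz": -2, "ax": 0, "ay": 0, "az": 0}

```text
time_s: 13.35
ee_pos: [0.511, 0.1543, 0.0946]
orientation: [0.581, 0.814, 0.003, 0.002]
ft_force: [-0.7, 0.3, -1.8]
width: 0.0446
```

servo_tool:
  motion:
    - {"jaw": 1, "dx": -2, "dy": 0, "dz": -2, "ax": -0.1, "ay": 0.4, "az": 0}
    - {"jaw": 1, "dx": 0, "dy": 0, "dz": -2, "ax": 0, "ay": 0, "az": 0}
    - {"jaw": 1, "dx": 0, "dy": 0, "dz": -1.5, "ax": 0, "ay": 0, "az": 0}

```text
time_s: 13.65
ee_pos: [0.5092, 0.1543, 0.0893]
orientation: [0.581, 0.814, 0.001, -0.0]
ft_force: [0.7, 0.3, -2.0]
width: 0.0448
```

servo_tool:
  motion:
    - {"jaw": 1, "dx": 0, "dy": 0, "dz": -1.5, "ax": 0, "ay": 0, "az": 0}
    - {"jaw": 1, "dx": 0, "dy": 0, "dz": -1.5, "ax": 0, "ay": 0, "az": 0}

```text
time_s: 13.85
ee_pos: [0.5096, 0.1543, 0.0882]
orientation: [0.581, 0.814, 0.001, 0.0]
ft_force: [-9.0, -1.2, 19.0]
width: 0.0446
```

Floor contact at 19 N. I'll ease off, release and rise.

servo_tool:
  motion:
    - {"jaw": 1, "dx": 0, "dy": 0, "dz": 0.5, "ax": 0, "ay": 0, "az": 0}
    - {"jaw": 0, "dx": 0, "dy": 0, "dz": 0, "ax": 0, "ay": 0, "az": 0}
    - {"jaw": 0, "dx": 0, "dy": 0, "dz": 0, "ax": 0, "ay": 0, "az": 0}
    - {"jaw": 0, "dx": 0, "dy": 0, "dz": 0, "ax": 0, "ay": 0, "az": 0}
    - {"jaw": 0, "dx": 0, "dy": 0, "dz": 0, "ax": 0, "ay": 0, "az": 0}
    - {"jaw": 0, "dx": 0, "dy": 0, "dz": 20, "ax": 0, "ay": 0, "az": 0}
    - {"jaw": 0, "dx": 0, "dy": 0, "dz": 35, "ax": 0, "ay": 0, "az": 0}
    - {"jaw": 0, "dx": 0, "dy": 0, "dz": 40, "ax": 0, "ay": 0, "az": 0}
    - {"jaw": 0, "dx": 0, "dy": 0, "dz": 40, "ax": 0, "ay": 0, "az": 0}
    - {"jaw": 0, "dx": 0, "dy": 0, "dz": 15, "ax": 0, "ay": 0, "az": 0}
    - {"jaw": 0, "dx": 0, "dy": 0, "dz": 0, "ax": 0, "ay": 0, "az": 0}

```text
time_s: 14.95
ee_pos: [0.5084, 0.1542, 0.2438]
orientation: [0.581, 0.814, 0.001, 0.0]
ft_force: [1.2, 0.2, -0.2]
width: 0.0855
```

```bash
python3 - <<'E'
from m import *
s=get_state();print(np.round(s["ee_pos"],4),s["time_s"])
im=shot("scene","s7.png"); im2=shot("side","s7b.png")
a,b=im.copy(),im2.copy()
for n,i in(("scene",a),("side",b)):
    for x,y in((.508,.1541),(.6116,.1711)): cv2.polylines(i,[cyl(n,x,y,.011,cam(n)).astype(int)],True,(0,0,255))
cv2.imwrite("pics/c7.png",np.hstack([cv2.resize(a[60:285,300:600],(400,300)),cv2.resize(b[210:420,130:410],(400,300),interpolation=2)])[:,:,::-1])
E
```

```text
[0.5084 0.1542 0.2438] 14.95
```

View pics/c7.png

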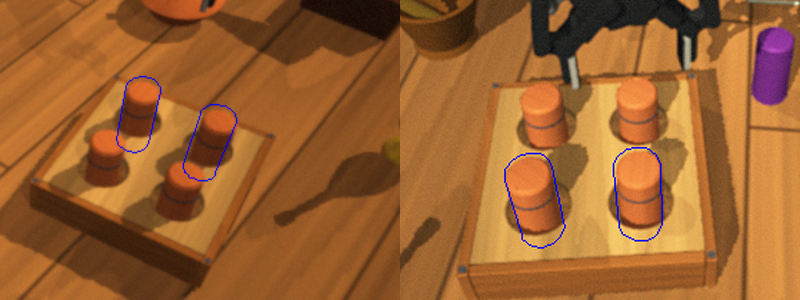

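Both canisters match the outlines predicted for upright, seated canisters in both views, and the gripper is clear. Handing in.

```bash
python3 -c "
from h import *
print(r.hand_in())"
```

```text
the job is handed in; nothing more can be done
None
```

Both loose copper canisters now stand in the two empty wells, and I handed the job in at about 15 s of robot time. The brass, purple and turquoise canisters were left alone.

- **Placing:** I lowered each canister until I felt the well floor, then eased off and opened the gripper. Contact force was 34 N for the first canister and 19 N for the second. The 34 N was firmer than intended; it went through the held canister into the floor and stayed under the limits.
- **Last checks:** With the gripper raised clear, the scene and side pictures both matched the outlines expected for canisters seated upright in those wells. The final wrist force was close to zero.
- **What disagreed:**
  - The first lid positions from the two fixed cameras differed by 10–17 mm. Crossing the two sight lines gave positions that the wrist camera confirmed to within 1–2 mm.
  - The first move call was refused until I gave every field.
  - The arm drifted a few millimetres between steps, and I corrected for it.

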